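# Tap a bearing cup home in a welded turntable hub

### The job

On this welding bench one of the two welded steel hubs still has its flanged bearing cup standing proud. Pick up the stepped brass drift and tap that cup fully home with it, a few millimetres at a time on opposite sides of the flange in turn so that it goes in square and never cocks, then stand the drift back upright on the bench. Do not push on the cup with the gripper itself.

Things in the scene. Friction and masses are not known exactly. Their poses are not given: they have to be found in the camera images.
- cup: the flanged steel bearing cup that stands 17 to 25 mm proud of its hub, up to 2 degrees askew (the other hub's cup is already home). Flange: a flat ring 132 mm outside, 84 mm inside, 10 mm thick; below it a 113 mm tube hides in the bore. Origin: centre of the flange's underside; z up along the cup's axis. Home: the underside lies on the hub's top face all round, origin 50 mm above the hub's.
- cup_top (a point): centre of the flange's top face, 10 mm above the cup's origin; tap on the flange about 53 mm from it. Tight fit: some 10 N on one side drives that side down as far as the push follows; the opposite side stays. No spring: it stays where left. Home, it stops hard. It is cocked when leaning over 6 degrees (one side 13 mm lower than the other), as one push straight home on one side would do.
- housing: the welded dark steel hub that the proud cup sits in, fixed to the bench: a round foot 152 mm in diameter and 12 mm thick with an upright collar 132 mm in diameter, whose flat top face is 50 mm above the bench. Origin: centre of the foot's underside, on the bench, on the bore's axis; z up. The finished hub beside it is alike.
- drift: the drift, a loose solid brass tool of 0.35 to 0.7 kg standing upright on the bench: a stepped round bar 100 mm tall, with a flat foot 36 mm in diameter (lowest 26 mm) and above it, from 32 mm up to the top, a plain shank 28 mm in diameter, to grip 60 to 75 mm above the underside. Origin: centre of the flat underside, its tapping face; z up along the shank.

How it is judged (in metres and radians):
On the way:
1. the drift is pushed onto the cup (contact force between drift and cup above 3 N), for 0.05 s.
At the end, for the whole second after the job is handed in: The cup is home: its flange's centre less than 4 mm above the hub's face and leaning less than 3 degrees. The drift stands upright (within 10 degrees) on the bench itself, released and at rest (z of cup in the frame of housing below 0.054 m and angle between cup's own z axis and vertical below 0.0524 rad and height (world z) of drift below 0.006 m and angle between drift's own z axis and vertical below 0.17 rad and linear speed of drift below 0.02 m/s); the robot touches nothing.
It fails at once if the cup cocks: it leans more than 6 degrees (angle between cup's own z axis and vertical above 0.105 rad).
It fails at once if the gripper or arm itself pushes on the cup (contact force between any of the fingers, the arm and cup above 2 N).
It also fails if it takes over 56 s, if anything falls off the work surface, if the arm or the gripper's body presses on something with over 40 N, if the wrist force passes 120 N, or if a joint passes its speed limit or range.

### The arm

A 6-joint arm with a two-finger parallel gripper is mounted at the origin on the work surface. World frame = base frame: x ahead of the robot, y to its left, z up, the work surface at z = 0. Lengths are in m, angles in degrees, forces in N, time in s.
With the tool pointing down it reaches from about 0.4 to 0.825 m from the base axis. Payload 7 kg.
Tool frame: the origin (TCP) lies between the finger pads; the fingertips stand 19 mm ahead of it and the grasp point (between the pads) is the TCP; z points along the fingers, y is the line along which they close (so a half turn about z gives the same grasp; the last joint's range is limited). The gripper opens to 88 mm and grips with 3 to 60 N. Pads are 19 mm wide; open, the fingers measure 130 mm over their backs; the gripper's body (78 mm by 193 mm) begins 47 mm behind the grasp point.
Start: joints at [90.132, 20.546, 0.682, 0, -70.136, -16.507], TCP at [0.19, 0.648, 0.246] pointing down, gripper open.
Joint ranges: [-176.03, 176.03], [-82.01, 121.73], [-58.28, 71.71], [-173.87, 95.51], [-174.79, -0.11], [-173.66, 173.66]. Speed limits (degrees/s): [136.94, 136.94, 172.46, 180, 180, 180].

### API

Orientations are given as [roll, pitch, yaw] about the fixed x, y, z axes, in that order (R = Rz(yaw) Ry(pitch) Rx(roll)).
In Python, from plant import get_obs, snapshot, close_job, spot_in, spot_point gives the robot as it stands.
- The arm moves only by the tool play_rows, never from a script. Its argument "plan" is a list of rows, each a list of 6 numbers: the shift along the tool's x, y, z in cm, then the turn, a rotation vector about the tool's x, y, z in degrees. A call has 1 to 20 rows; each row shifts and turns the commanded pose from where the row before left it, along the tool's axes as they then stand; what a row does not reach is not made up. A row lasts 1/12 s, in which the tool goes at most 41.7 mm and 7.16 degrees, less where a joint would pass 70% of its speed; a pose out of reach is approached as far as the arm can. A call is refused whole if a number of a shift passes 4.17 or a number of a turn 7.16, either way. A call with a gripper value outside its range is refused whole. "grip" is the finger opening in cm, from 0 to 8.76, set as the call begins (left out, the last holds). The fingers move at their own pace and stop on an object; the grip force is fixed at half the most. Time passes only in rows, so rows that do not move let the fingers close. It gives the time, the measured TCP pose, the force, the opening and the grip force at its end, in the units of the state.
- get_obs(): the state, without advancing time (a new reading comes with each control period).
- snapshot(name): name is "side" or "top" or "wrist"; returns a dict with "frame" (480x640x3 uint8, red, green, blue), "fx", "fy", "cx", "cy" (pixels), "position" and "attitude" of the camera in the world. Camera axes: x right, y down, z forward; pixel columns grow to the right and rows downward; lengths in m; the calibration is good to about 2 mm. The wrist camera is an equidistant fisheye: a pixel r from the principal point sees the ray r / f radians off the axis. A picture is of the moment at which its call begins. There is no depth.
- close_job(): hands the job in; it is judged then, once.
Trained networks look in the newest picture that a camera, given by its name, has taken for a name from the list of things; names that differ only in an ending like _2 or _b are one class to them, and where a whole thing is asked for, a point or a joint stands for the part that bears it (a point fixed in the world has none). Each returns a list of dicts, best first, with "score" (0 to 1); they miss things now and then, are a little off and sometimes report something else, mostly with a low value. They report only what shows in the picture. A call takes as long as a camera call.
- spot_in(camera, thing): "position" ([x, y, z] in m, in world coordinates, good to about 4 mm: the middle of the surface that is visible of it).
- spot_point(camera, thing): "position" ([x, y, z] in m, in world coordinates, good to about 4 mm: a listed point, or the origin of a listed thing).
The state is a dict: "clock": time; "joint_pos": joint angles; "qvel": joint speeds; "tau": joint torques, N m; "tool_pos": TCP position; "orientation": TCP orientation; "force": force on the tool from outside, world axes, zero at the start; "moment": the same for the moment, N m; "opening": finger opening in m; "gripper_force": force on a finger pad.
Only numpy, scipy, OpenCV 4.12 (cv2) and the standard library are available. Lean on these libraries where they do the work, as an engineer would, in place of code of your own. Each camera call takes 0.05 s, during which the arm holds its last target. There are 200 camera calls.

## Working session

There is one attempt and no reset: what is moved stays moved. The work goes in short steps, Python scripts to look and compute and a tool call to move; the robot and the scene stay as the last step left them, time stands still between calls to the robot, and variables do not carry over. Pictures are saved under pics/ and viewed, at most 10 in all, crops included, and the job is handed in when it is done.

Besides the shell and the picture viewer there is one more tool, called after "Emit:" by a JSON object that holds its "op" and its "data", one argument or row to a line. play_rows: Moves the arm, as the interface text tells. Its arguments: {"type":"object","properties":{"plan":{"type":"array","items":{"type":"array","items":{"type":"number"}}},"grip":{"type":"number"}},"required":["plan"]}

```bash
mkdir -p pics; ls; python3 - <<'E'
from plant import *
import cv2,numpy as np
o=get_obs();print({k:np.round(o[k],4) for k in('clock','tool_pos','orientation','force','opening','joint_pos')})
for c in('top','side'):
    s=snapshot(c);cv2.imwrite(f'pics/{c}0.png',s['frame'][:,:,::-1]);print(c,s['fx'],s['cx'],s['cy'],s['position'],s['attitude'])
    for t in('drift','cup','cup_top','housing'):
        for f in(spot_in,spot_point):
            try:print(t,f.__name__,[(round(d['score'],2),np.round(d['position'],3)) for d in f(c,t)[:3]])
            except Exception as e:print(t,e)
E
```

```text
pics
{'clock': np.float64(0.0), 'tool_pos': array([0.1902, 0.6472, 0.2446]), 'orientation': array([ 1.799038e+02, -1.030000e-02, -1.638200e+01]), 'force': array([ 0.2164, -0.623 , -0.155 ]), 'opening': np.float64(0.0875), 'joint_pos': array([ 9.01322e+01,  2.05919e+01,  6.33200e-01, -1.86000e-02,
       -7.01364e+01, -1.65079e+01])}
top 542.961375470091 325.01481933868496 240.16939016487837 [ 0.40383303 -0.01083308  0.92199496] [-170.24709132   -0.24304859  -88.73354285]
drift call [(0.55, array([ 0.463, -0.006,  0.103]))]
drift call [(0.74, array([ 0.469, -0.005,  0.002]))]
cup call [(0.86, array([ 0.576, -0.244,  0.081]))]
cup call []
cup_top call [(0.66, array([ 0.578, -0.246,  0.085]))]
cup_top call []
housing call [(0.82, array([ 0.572, -0.239,  0.049]))]
housing call [(0.57, array([ 0.574, -0.243, -0.001]))]
side 601.6498248259052 312.15925128719886 236.14521811962894 [ 0.52297648 -0.77957512  0.5842577 ] [-124.33240809    0.18605644   -1.42960652]
drift call [(0.93, array([ 0.467, -0.021,  0.052]))]
drift call [(0.98, array([ 0.463, -0.009,  0.002]))]
cup call [(0.55, array([ 0.575, -0.242,  0.08 ]))]
cup call [(0.8, array([ 0.573, -0.24 ,  0.072]))]
cup_top call [(0.62, array([ 0.575, -0.241,  0.081]))]
cup_top call [(0.87, array([ 0.579, -0.236,  0.083]))]
housing call [(0.67, array([ 0.575, -0.276,  0.053]))]
housing call [(0.56, array([ 0.576, -0.239,  0.002]))]
```

View pics/top0.png

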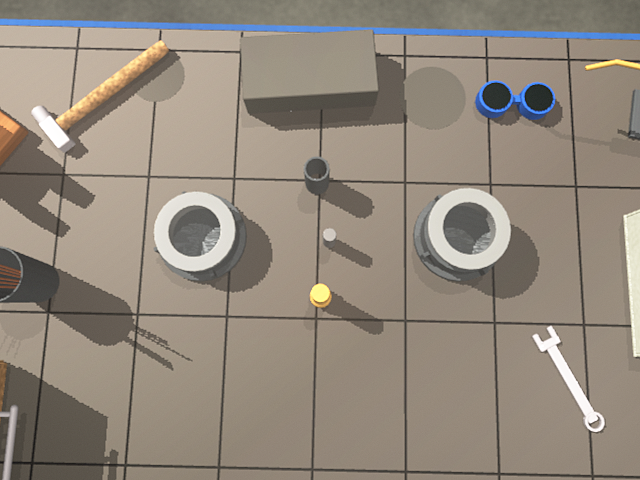

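View pics/side0.png

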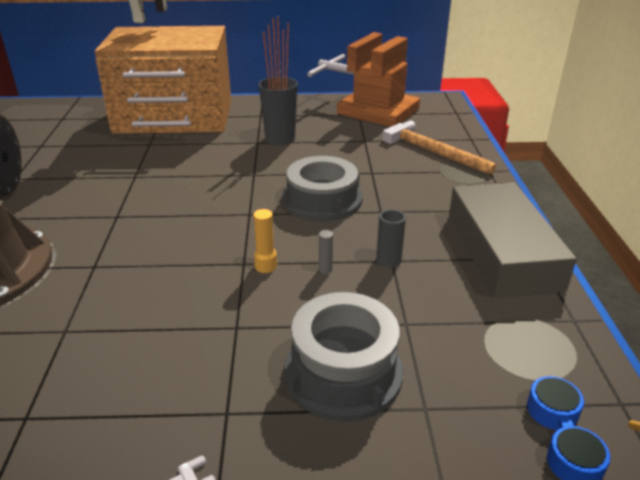

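The top view shows the drift at (320,294), the proud cup's flange at (468,229) and the finished hub at (195,231). In the side view the proud cup is the near one, at (345,335). I'll refine these by pixels.

```bash
cat > h.py <<'E'
from plant import *
import cv2,numpy as np
from scipy.spatial.transform import Rotation as Ro
def ray(s,u,v):
    R=Ro.from_euler('xyz',s['attitude'],degrees=True).as_matrix()
    d=np.array([(u-s['cx'])/s['fx'],(v-s['cy'])/s['fy'],1.]);return np.array(s['position']),R@d
def onz(s,u,v,z):
    p,d=ray(s,u,v);return p+d*(z-p[2])/d[2]
def proj(s,P):
    R=Ro.from_euler('xyz',s['attitude'],degrees=True).as_matrix()
    c=R.T@(np.array(P)-s['position']);return s['cx']+s['fx']*c[0]/c[2],s['cy']+s['fy']*c[1]/c[2]
E
python3 - <<'E'
from h import *
for c in('top','side'):
    s=snapshot(c);f=s['frame'];hsv=cv2.cvtColor(f,cv2.COLOR_RGB2HSV)
    m=((hsv[:,:,0]>12)&(hsv[:,:,0]<32)&(hsv[:,:,1]>150)&(hsv[:,:,2]>120)).astype(np.uint8)
    n,l,st,ce=cv2.connectedComponentsWithStats(m)
    print(c,[(st[i].tolist(),ce[i].round(1)) for i in range(1,n) if st[i][4]>100])
    # ring
    g=((f.min(2)>125)&(hsv[:,:,1]<40)).astype(np.uint8)
    n,l,st,ce=cv2.connectedComponentsWithStats(g)
    for i in range(1,n):
        if st[i][4]>1500:
            cn=max(cv2.findContours((l==i).astype(np.uint8),cv2.RETR_EXTERNAL,cv2.CHAIN_APPROX_NONE)[0],key=len)
            e=cv2.fitEllipse(cv2.convexHull(cn));print('ring',st[i],e,onz(s,*e[0],.08).round(4))
    if c=='top':
        for P in([.465,-.008,.1],[.465,-.008,0]):print(proj(s,P))
        print('rod',onz(s,330,235,.05),onz(s,320,294,.1))
    for P in([.577,-.241,.08],):print(proj(s,P))
E
```

```text
top []
ring [ 282   33   63   63 1676] ((315.32061767578125, 64.4590835571289), (63.34330749511719, 83.90778350830078), 60.036563873291016) [0.8452 0.0115 0.08  ]
ring [ 415  187   96   83 3879] ((463.9121398925781, 228.3508758544922), (82.1393051147461, 95.17672729492188), 94.3016586303711) [ 0.5726 -0.2303  0.08  ]
ring [ 153  190   85   90 3596] ((194.22964477539062, 232.35496520996094), (80.7877197265625, 93.36864471435547), 34.26067352294922) [0.5564 0.1951 0.08  ]
ring [ 623  210   17  147 1691] ((634.7989501953125, 276.4847412109375), (20.372892379760742, 174.96490478515625), 176.61614990234375) [ 0.5022 -0.4954  0.08  ]
ring [ 532  325   73  107 1515] ((568.0610961914062, 376.29583740234375), (34.74066162109375, 127.6229248046875), 149.74256896972656) [ 0.3483 -0.383   0.08  ]
(np.float64(321.727589041189), np.float64(292.3916692487695))
(np.float64(321.82948593913005), np.float64(296.7995470864179))
rod [ 0.56250666 -0.01916451  0.05      ] [ 0.46251751 -0.00544755  0.1       ]
(np.float64(470.5802728055269), np.float64(225.75682903664526))
side [([110, 30, 46, 16, 158], array([137.2,  36.3])), ([391, 96, 26, 20, 161], array([403.5, 104.3])), ([114, 101, 53, 18, 218], array([138.6, 110.3])), ([254, 209, 22, 64, 1110], array([264. , 241.7]))]
ring [ 292  292  108   76 3854] ((345.31231689453125, 329.6431579589844), (76.13126373291016, 108.13506317138672), 93.40476989746094) [ 0.5749 -0.2432  0.08  ]
(np.float64(346.9435278836283), np.float64(328.34602957655625))
```

Emit:
{"op": "play_rows", "data": {
  "plan": [
    [3.3, 2.2, 0, 0, 0, -2],
    [3.3, 2.2, 0, 0, 0, 0],
    [3.3, 2.2, 0, 0, 0, 0],
    [2.4, 3, 0, 0, 0, 0]
  ]
}}

```text
clock: 1.33
tool_pos: [0.2861, 0.5223, 0.2452]
orientation: [180.0, -0.0, -14.4]
force: [0.5, -0.2, 0.6]
opening: 0.0877
gripper_force: 0.0
```

Emit:
{"op": "play_rows", "data": {
  "plan": [
    [0, 0, 0, 0, 0, -7.1],
    [0, 0, 0, 0, 0, -7.1],
    [1.26, 3.78, 0, 0, 0, 0],
    [1.26, 3.78, 0, 0, 0, 0],
    [1.26, 3.78, 0, 0, 0, 0],
    [1.26, 3.78, 0, 0, 0, 0],
    [1.26, 3.78, 0, 0, 0, 0],
    [1.26, 3.78, 0, 0, 0, 0],
    [1.26, 3.78, 0, 0, 0, 0],
    [1.26, 3.78, 0, 0, 0, 0],
    [1.26, 3.78, 0, 0, 0, 0],
    [1.26, 3.78, 0, 0, 0, 0],
    [1.26, 3.78, 0, 0, 0, 0],
    [1.26, 3.78, 0, 0, 0, 0],
    [0.7, 3, 0, 0, 0, 0],
    [0, 2, 0, 0, 0, 0]
  ]
}}

```text
clock: 2.67
tool_pos: [0.4419, 0.0166, 0.2458]
orientation: [180.0, -0.0, -0.3]
force: [0.7, 0.3, 0.2]
opening: 0.0874
gripper_force: 0.0
```

```bash
python3 - <<'E'
from h import *
o=get_obs();print(np.round(o['tool_pos'],4),o['orientation'],o['joint_pos'])
s=snapshot('wrist');cv2.imwrite('pics/w1.png',s['frame'][:,:,::-1]);print(s['fx'],s['cx'],s['cy'],s['position'],s['attitude'])
for t in('drift',):
    for f in(spot_in,spot_point):print([(round(d['score'],2),np.round(d['position'],3)) for d in f('wrist',t)[:3]])
E
```

```text
[0.4419 0.0166 0.2458] [ 1.79990507e+02 -2.77100266e-02 -2.68643520e-01] [ 2.78725674e+01 -2.12506841e+00 -2.70323284e+01  2.36430149e-02
 -6.50727851e+01  6.18488258e+01]
371.64829954431775 312.89991250594534 234.7424700746303 [0.50965381 0.01589357 0.38535953] [ 1.65324419e+02  1.96019331e-02 -9.02292307e+01]
[(0.66, array([ 0.47 , -0.006,  0.099]))]
[(0.79, array([ 0.463, -0.005, -0.004]))]
```

View pics/w1.png

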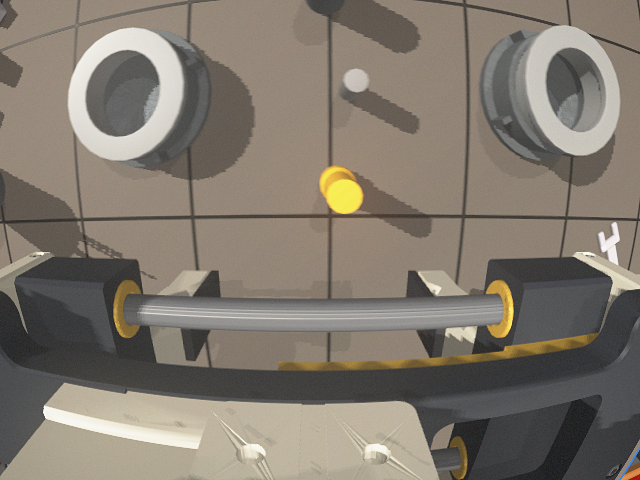

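Wrist view: drift top face at (345,196), cup flange at (575,90).

```bash
cat >> h.py <<'E'
def wz(s,u,v,z):
    a=np.array([(u-s['cx'])/s['fx'],(v-s['cy'])/s['fy']]);r=np.linalg.norm(a)
    d=np.r_[a/r*np.sin(r),np.cos(r)];R=Ro.from_euler('xyz',s['attitude'],degrees=True).as_matrix();d=R@d
    p=np.array(s['position']);return p+d*(z-p[2])/d[2]
E
python3 - <<'E'
from h import *
s=snapshot('wrist');print(wz(s,345,196,.1),wz(s,337,182,.026))
w=[(575+0,26),(619,95),(570,156),(526,88)]
for q in w:print(wz(s,*q,.08))
s=snapshot('top');print(onz(s,468.5,229.5,.08))
s=snapshot('side')
print(onz(s,264,270,0))
E
```

```text
[ 0.46521404 -0.00759674  0.1       ] [ 0.46764959 -0.00602412  0.026     ]
[ 0.64047694 -0.24211912  0.08      ]
[ 0.57879959 -0.30427202  0.08      ]
[ 0.50665924 -0.23233221  0.08      ]
[ 0.56546118 -0.17632853  0.08      ]
[ 0.57088876 -0.23756802  0.08      ]
[ 0.46342887 -0.01756279  0.        ]
```

Emit:
{"op": "play_rows", "data": {
  "plan": [
    [1.3, 1.2, 2, 0, 0, -0.3],
    [1.0, 1.2, 3, 0, 0, 0],
    [0, 0, 3.5, 0, 0, 0],
    [0, 0, 3.5, 0, 0, 0],
    [0, 0, 3, 0, 0, 0],
    [0, 0, 2, 0, 0, 0],
    [0, 0, 0.7, 0, 0, 0],
    [0, 0, 0, 0, 0, 0],
    [0, 0, 0, 0, 0, 0]
  ]
}}

```text
clock: 3.72
tool_pos: [0.4648, -0.0041, 0.0692]
orientation: [180.0, -0.0, 0.2]
force: [-0.0, -0.8, 0.9]
opening: 0.0874
gripper_force: 0.0
```

Emit:
{"op": "play_rows", "data": {
  "plan": [
    [0, 0, 0, 0, 0, 0],
    [0, 0, 0, 0, 0, 0],
    [0, 0, 0, 0, 0, 0],
    [0, 0, 0, 0, 0, 0],
    [0, 0, 0, 0, 0, 0],
    [0, 0, 0, 0, 0, 0],
    [0, 0, 0, 0, 0, 0],
    [0, 0, 0, 0, 0, 0]
  ],
  "grip": 2
}}

```text
clock: 4.38
tool_pos: [0.4642, -0.005, 0.0686]
orientation: [-180.0, -0.0, 0.1]
force: [0.3, 0.2, -0.2]
opening: 0.04
gripper_force: 0.0
```

Emit:
{"op": "play_rows", "data": {
  "plan": [
    [0, 0, 0, 0, 0, 0],
    [0, 0, 0, 0, 0, 0],
    [0, 0, 0, 0, 0, 0],
    [0, 0, 0, 0, 0, 0],
    [0, 0, 0, 0, 0, 0],
    [0, 0, 0, 0, 0, 0],
    [0, 0, 0, 0, 0, 0]
  ]
}}

```text
clock: 4.97
tool_pos: [0.4642, -0.005, 0.0686]
orientation: [180.0, 0.0, 0.1]
force: [-0.7, 0.0, 1.4]
opening: 0.0272
gripper_force: 30.0
```

Emit:
{"op": "play_rows", "data": {
  "plan": [
    [0, 0, -1, 0, 0, 0],
    [0, 0, -2.5, 0, 0, 0],
    [0, 0, -3, 0, 0, 0],
    [0, 0, -3, 0, 0, 0],
    [1, 1.4, -2, 0, 0, 0],
    [1.8, 2.6, 0, 0, 0, 0],
    [1.8, 2.6, 0, 0, 0, 0],
    [1.8, 2.6, 0, 0, 0, 0],
    [1.8, 2.6, 0, 0, 0, 0],
    [1.8, 2.6, 0, 0, 0, 0],
    [1.8, 2.6, 0, 0, 0, 0],
    [1.8, 2.6, 0, 0, 0, 0],
    [1.6, 2.4, 0, 0, 0, 0],
    [1.0, 1.4, 0, 0, 0, 0],
    [0, 0, 0, 0, 0, 0]
  ]
}}

```text
clock: 6.22
tool_pos: [0.6274, -0.2412, 0.1808]
orientation: [-180.0, 0.2, -0.0]
force: [0.9, 0.2, -5.3]
opening: 0.0274
gripper_force: 30.0
```

```bash
python3 - <<'E'
from h import *
o=get_obs();print(np.round(o['tool_pos'],4),np.round(o['orientation'],2),o['force'],o['opening'])
a=[]
for c in('side','wrist','top'):
    s=snapshot(c);a.append(s['frame'])
    print(c,[(t,round(d['score'],2),np.round(d['position'],3)) for t in('cup_top','cup','housing','drift') for d in spot_point(c,t)[:1]])
cv2.imwrite('pics/a.png',np.hstack([a[0][200:440,200:520],a[1][0:240,320:640]])[:,:,::-1])
E
```

```text
[ 0.6274 -0.2412  0.1808] [-1.7999e+02  1.6000e-01 -3.0000e-02] [ 0.89115708  0.22711974 -5.33803019] 0.027421243532091293
side [('cup_top', 0.56, array([ 0.575, -0.237,  0.086])), ('cup', 0.84, array([ 0.576, -0.242,  0.073])), ('housing', 0.83, array([ 0.575, -0.24 ,  0.002])), ('drift', 0.56, array([ 0.627, -0.242,  0.11 ]))]
wrist [('drift', 0.74, array([ 0.626, -0.235,  0.112]))]
top [('drift', 0.52, array([ 0.631, -0.236,  0.114]))]
```

View pics/a.png

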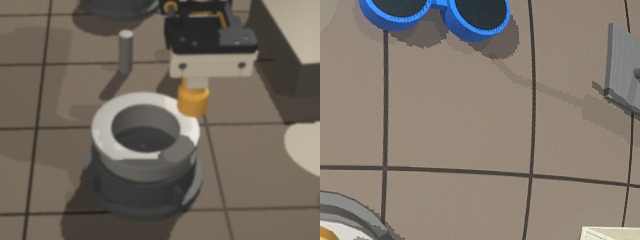

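The drift is held upright, centred over the flange's +x side (pixel ~(193,100) in the crop). Starting tap round one.

Emit:
{"op": "play_rows", "data": {
  "plan": [
    [0, 0, 1.2, 0, 0, 0],
    [0, 0, 1.0, 0, 0, 0],
    [0, 0, 0.3, 0, 0, 0],
    [0, 0, 0.3, 0, 0, 0],
    [0, 0, 0.2, 0, 0, 0],
    [0, 0, 0.2, 0, 0, 0],
    [0, 0, 0.2, 0, 0, 0],
    [0, 0, 0, 0, 0, 0]
  ]
}}

```text
clock: 7.63
tool_pos: [0.6271, -0.2388, 0.1501]
orientation: [180.0, -0.1, 0.1]
force: [-1.8, 0.2, -3.3]
opening: 0.0273
gripper_force: 30.0
```

Emit:
{"op": "play_rows", "data": {
  "plan": [
    [0, 0, 0, 0, 0, 0],
    [0, 0, 0, 0, 0, 0]
  ]
}}

```text
clock: 7.8
tool_pos: [0.627, -0.2387, 0.15]
orientation: [180.0, -0.0, 0.1]
force: [0.6, -0.2, -3.8]
opening: 0.0277
gripper_force: 30.0
```

Emit:
{"op": "play_rows", "data": {
  "plan": [
    [0, 0, 0.15, 0, 0, 0],
    [0, 0, 0.15, 0, 0, 0],
    [0, 0, 0, 0, 0, 0],
    [0, 0, 0, 0, 0, 0]
  ]
}}

```text
clock: 8.13
tool_pos: [0.6273, -0.2388, 0.1474]
orientation: [180.0, -0.1, 0.1]
force: [-0.2, 0.5, 3.0]
opening: 0.0272
gripper_force: 30.0
```

Emit:
{"op": "play_rows", "data": {
  "plan": [
    [0, 0, -1.2, 0, 0, 0],
    [-2.5, 0, 0, 0, 0, 0],
    [-3, 0, 0, 0, 0, 0],
    [-3, 0, 0, 0, 0, 0],
    [-2, 0, 0, 0, 0, 0],
    [0, 0, 0, 0, 0, 0],
    [0, 0, 0.5, 0, 0, 0],
    [0, 0, 0.2, 0, 0, 0],
    [0, 0, 0.2, 0, 0, 0],
    [0, 0, 0.1, 0, 0, 0],
    [0, 0, 0.1, 0, 0, 0],
    [0, 0, 0.1, 0, 0, 0],
    [0, 0, 0, 0, 0, 0]
  ]
}}

```text
clock: 9.22
tool_pos: [0.5217, -0.2386, 0.1465]
orientation: [-180.0, 0.0, 0.1]
force: [-3.2, 3.2, 3.2]
opening: 0.0273
gripper_force: 30.0
```

Emit:
{"op": "play_rows", "data": {
  "plan": [
    [0, 0, -1.2, 0, 0, 0],
    [2.7, -2.7, 0, 0, 0, 0],
    [2.6, -2.6, 0, 0, 0, 0],
    [0, 0, 0, 0, 0, 0],
    [0, 0, 0.6, 0, 0, 0],
    [0, 0, 0.2, 0, 0, 0],
    [0, 0, 0.2, 0, 0, 0],
    [0, 0, 0.1, 0, 0, 0],
    [0, 0, 0.1, 0, 0, 0],
    [0, 0, 0, 0, 0, 0]
  ]
}}

```text
clock: 10.05
tool_pos: [0.5745, -0.1859, 0.147]
orientation: [-180.0, -0.0, 0.1]
force: [-2.0, 3.1, 0.0]
opening: 0.0272
gripper_force: 30.0
```

Emit:
{"op": "play_rows", "data": {
  "plan": [
    [0, 0, -1.2, 0, 0, 0],
    [0, 2.5, 0, 0, 0, 0],
    [0, 3, 0, 0, 0, 0],
    [0, 3, 0, 0, 0, 0],
    [0, 2.1, 0, 0, 0, 0],
    [0, 0, 0, 0, 0, 0],
    [0, 0, 0.6, 0, 0, 0],
    [0, 0, 0.2, 0, 0, 0],
    [0, 0, 0.2, 0, 0, 0],
    [0, 0, 0.1, 0, 0, 0],
    [0, 0, 0.1, 0, 0, 0],
    [0, 0, 0, 0, 0, 0]
  ]
}}

```text
clock: 11.05
tool_pos: [0.575, -0.2911, 0.1465]
orientation: [-180.0, 0.0, 0.2]
force: [0.2, -0.3, -6.1]
opening: 0.0272
gripper_force: 30.0
```

Emit:
{"op": "play_rows", "data": {
  "plan": [
    [0, 0, -1.2, 0, 0, 0],
    [0, -2.5, 0, 0, 0, 0],
    [0, -3, 0, 0, 0, 0],
    [0, -3, 0, 0, 0, 0],
    [0, -2.1, 0, 0, 0, 0],
    [0, 0, 0, 0, 0, 0],
    [0, 0, 0.7, 0, 0, 0],
    [0, 0, 0.2, 0, 0, 0],
    [0, 0, 0.2, 0, 0, 0],
    [0, 0, 0.1, 0, 0, 0],
    [0, 0, 0.1, 0, 0, 0],
    [0, 0, 0.1, 0, 0, 0],
    [0, 0, 0.1, 0, 0, 0],
    [0, 0, 0.1, 0, 0, 0],
    [0, 0, 0, 0, 0, 0]
  ]
}}

```text
clock: 12.3
tool_pos: [0.5749, -0.1857, 0.1428]
orientation: [180.0, -0.0, 0.1]
force: [-1.2, 2.8, 3.1]
opening: 0.0274
gripper_force: 30.0
```

Emit:
{"op": "play_rows", "data": {
  "plan": [
    [0, 0, -1.6, 0, 0, 0],
    [2.7, 2.7, 0, 0, 0, 0],
    [2.6, 2.6, 0, 0, 0, 0],
    [0, 0, 0, 0, 0, 0],
    [0, 0, 0.7, 0, 0, 0],
    [0, 0, 0.3, 0, 0, 0],
    [0, 0, 0.2, 0, 0, 0],
    [0, 0, 0.1, 0, 0, 0],
    [0, 0, 0.1, 0, 0, 0],
    [0, 0, 0.1, 0, 0, 0],
    [0, 0, 0.1, 0, 0, 0],
    [0, 0, 0, 0, 0, 0]
  ]
}}

```text
clock: 13.3
tool_pos: [0.6278, -0.2384, 0.1436]
orientation: [180.0, -0.0, 0.2]
force: [-2.5, 1.1, 2.0]
opening: 0.0273
gripper_force: 30.0
```

Emit:
{"op": "play_rows", "data": {
  "plan": [
    [0, 0, -1.6, 0, 0, 0],
    [-2.5, 0, 0, 0, 0, 0],
    [-3, 0, 0, 0, 0, 0],
    [-3, 0, 0, 0, 0, 0],
    [-2.1, 0, 0, 0, 0, 0],
    [0, 0, 0, 0, 0, 0],
    [0, 0, 0.7, 0, 0, 0],
    [0, 0, 0.3, 0, 0, 0],
    [0, 0, 0.2, 0, 0, 0],
    [0, 0, 0.1, 0, 0, 0],
    [0, 0, 0.1, 0, 0, 0],
    [0, 0, 0.1, 0, 0, 0],
    [0, 0, 0.1, 0, 0, 0],
    [0, 0, 0, 0, 0, 0]
  ]
}}

```text
clock: 14.47
tool_pos: [0.522, -0.2389, 0.1429]
orientation: [180.0, -0.0, 0.1]
force: [-2.3, 1.6, 2.3]
opening: 0.027
gripper_force: 30.0
```

Works steadily. Now −y at the same level, then the next level (−4 mm) on all four.

Emit:
{"op": "play_rows", "data": {
  "plan": [
    [0, 0, -1.6, 0, 0, 0],
    [2.7, 2.7, 0, 0, 0, 0],
    [2.6, 2.6, 0, 0, 0, 0],
    [0, 0, 0, 0, 0, 0],
    [0, 0, 0.7, 0, 0, 0],
    [0, 0, 0.3, 0, 0, 0],
    [0, 0, 0.2, 0, 0, 0],
    [0, 0, 0.1, 0, 0, 0],
    [0, 0, 0.1, 0, 0, 0],
    [0, 0, 0.1, 0, 0, 0],
    [0, 0, 0.1, 0, 0, 0],
    [0, 0, 0, 0, 0, 0]
  ]
}}

```text
clock: 15.47
tool_pos: [0.5748, -0.2915, 0.1433]
orientation: [180.0, -0.0, 0.2]
force: [-2.5, 3.0, 1.2]
opening: 0.0273
gripper_force: 30.0
```

Emit:
{"op": "play_rows", "data": {
  "plan": [
    [0, 0, -1.2, 0, 0, 0],
    [0, -2.5, 0, 0, 0, 0],
    [0, -3, 0, 0, 0, 0],
    [0, -3, 0, 0, 0, 0],
    [0, -2.1, 0, 0, 0, 0],
    [0, 0, 0, 0, 0, 0],
    [0, 0, 0.7, 0, 0, 0],
    [0, 0, 0.2, 0, 0, 0],
    [0, 0, 0.2, 0, 0, 0],
    [0, 0, 0.1, 0, 0, 0],
    [0, 0, 0.1, 0, 0, 0],
    [0, 0, 0.1, 0, 0, 0],
    [0, 0, 0.1, 0, 0, 0],
    [0, 0, 0.1, 0, 0, 0],
    [0, 0, 0, 0, 0, 0]
  ]
}}

```text
clock: 16.72
tool_pos: [0.5748, -0.1859, 0.1388]
orientation: [180.0, -0.0, 0.1]
force: [-0.9, 0.6, 3.0]
opening: 0.0272
gripper_force: 30.0
```

Emit:
{"op": "play_rows", "data": {
  "plan": [
    [0, 0, -1.2, 0, 0, 0],
    [0, 2.5, 0, 0, 0, 0],
    [0, 3, 0, 0, 0, 0],
    [0, 3, 0, 0, 0, 0],
    [0, 2.1, 0, 0, 0, 0],
    [0, 0, 0, 0, 0, 0],
    [0, 0, 0.6, 0, 0, 0],
    [0, 0, 0.1, 0, 0, 0],
    [0, 0, 0.1, 0, 0, 0],
    [0, 0, 0.1, 0, 0, 0],
    [0, 0, 0.1, 0, 0, 0],
    [0, 0, 0.1, 0, 0, 0],
    [0, 0, 0.1, 0, 0, 0],
    [0, 0, 0, 0, 0, 0]
  ]
}}

```text
clock: 17.88
tool_pos: [0.5751, -0.2917, 0.1388]
orientation: [180.0, -0.0, 0.1]
force: [-1.0, -3.8, 1.9]
opening: 0.027
gripper_force: 30.0
```

Emit:
{"op": "play_rows", "data": {
  "plan": [
    [0, 0, -1.6, 0, 0, 0],
    [2.7, -2.7, 0, 0, 0, 0],
    [2.6, -2.6, 0, 0, 0, 0],
    [0, 0, 0, 0, 0, 0],
    [0, 0, 0.7, 0, 0, 0],
    [0, 0, 0.3, 0, 0, 0],
    [0, 0, 0.2, 0, 0, 0],
    [0, 0, 0.1, 0, 0, 0],
    [0, 0, 0.1, 0, 0, 0],
    [0, 0, 0.1, 0, 0, 0],
    [0, 0, 0.1, 0, 0, 0],
    [0, 0, 0.1, 0, 0, 0],
    [0, 0, 0.1, 0, 0, 0],
    [0, 0, 0.1, 0, 0, 0],
    [0, 0, 0.1, 0, 0, 0],
    [0, 0, 0, 0, 0, 0]
  ]
}}

```text
clock: 19.22
tool_pos: [0.628, -0.239, 0.1352]
orientation: [180.0, -0.1, 0.1]
force: [-2.2, -2.2, 3.4]
opening: 0.0272
gripper_force: 30.0
```

Emit:
{"op": "play_rows", "data": {
  "plan": [
    [0, 0, -1.4, 0, 0, 0],
    [-2.5, 0, 0, 0, 0, 0],
    [-3, 0, 0, 0, 0, 0],
    [-3, 0, 0, 0, 0, 0],
    [-2.1, 0, 0, 0, 0, 0],
    [0, 0, 0, 0, 0, 0],
    [0, 0, 0.6, 0, 0, 0],
    [0, 0, 0.2, 0, 0, 0],
    [0, 0, 0.1, 0, 0, 0],
    [0, 0, 0.1, 0, 0, 0],
    [0, 0, 0.1, 0, 0, 0],
    [0, 0, 0.1, 0, 0, 0],
    [0, 0, 0.1, 0, 0, 0],
    [0, 0, 0.1, 0, 0, 0],
    [0, 0, 0, 0, 0, 0]
  ]
}}

```text
clock: 20.47
tool_pos: [0.5217, -0.2387, 0.1346]
orientation: [-180.0, 0.0, 0.1]
force: [-3.4, 3.7, 2.7]
opening: 0.0276
gripper_force: 30.0
```

Emit:
{"op": "play_rows", "data": {
  "plan": [
    [0, 0, -1.4, 0, 0, 0],
    [2.7, -2.7, 0, 0, 0, 0],
    [2.6, -2.6, 0, 0, 0, 0],
    [0, 0, 0, 0, 0, 0],
    [0, 0, 0.7, 0, 0, 0],
    [0, 0, 0.3, 0, 0, 0],
    [0, 0, 0.1, 0, 0, 0],
    [0, 0, 0.1, 0, 0, 0],
    [0, 0, 0.1, 0, 0, 0],
    [0, 0, 0.1, 0, 0, 0],
    [0, 0, 0, 0, 0, 0]
  ]
}}

```text
clock: 21.38
tool_pos: [0.5746, -0.1862, 0.1351]
orientation: [180.0, -0.0, 0.1]
force: [-0.6, -0.2, -3.4]
opening: 0.0271
gripper_force: 30.0
```

Emit:
{"op": "play_rows", "data": {
  "plan": [
    [0, 0, -1.4, 0, 0, 0],
    [0, 2.5, 0, 0, 0, 0],
    [0, 3, 0, 0, 0, 0],
    [0, 3, 0, 0, 0, 0],
    [0, 2.1, 0, 0, 0, 0],
    [0, 0, 0, 0, 0, 0],
    [0, 0, 0.6, 0, 0, 0],
    [0, 0, 0.2, 0, 0, 0],
    [0, 0, 0.1, 0, 0, 0],
    [0, 0, 0.1, 0, 0, 0],
    [0, 0, 0.1, 0, 0, 0],
    [0, 0, 0.1, 0, 0, 0],
    [0, 0, 0.1, 0, 0, 0],
    [0, 0, 0.1, 0, 0, 0],
    [0, 0, 0, 0, 0, 0]
  ]
}}

```text
clock: 22.63
tool_pos: [0.5751, -0.2915, 0.1351]
orientation: [180.0, -0.0, 0.1]
force: [0.5, 2.0, -2.7]
opening: 0.0274
gripper_force: 30.0
```

Emit:
{"op": "play_rows", "data": {
  "plan": [
    [0, 0, -1.4, 0, 0, 0],
    [0, -2.5, 0, 0, 0, 0],
    [0, -3, 0, 0, 0, 0],
    [0, -3, 0, 0, 0, 0],
    [0, -2.1, 0, 0, 0, 0],
    [0, 0, 0, 0, 0, 0],
    [0, 0, 1, 0, 0, 0],
    [0, 0, 0.2, 0, 0, 0],
    [0, 0, 0.1, 0, 0, 0],
    [0, 0, 0.1, 0, 0, 0],
    [0, 0, 0.1, 0, 0, 0],
    [0, 0, 0.1, 0, 0, 0],
    [0, 0, 0.1, 0, 0, 0],
    [0, 0, 0.1, 0, 0, 0],
    [0, 0, 0, 0, 0, 0]
  ]
}}

```text
clock: 23.88
tool_pos: [0.5747, -0.1857, 0.1307]
orientation: [-180.0, -0.0, 0.1]
force: [-1.7, 4.2, 2.7]
opening: 0.0272
gripper_force: 30.0
```

Emit:
{"op": "play_rows", "data": {
  "plan": [
    [0, 0, -1.4, 0, 0, 0],
    [0, 2.5, 0, 0, 0, 0],
    [0, 3, 0, 0, 0, 0],
    [0, 3, 0, 0, 0, 0],
    [0, 2.1, 0, 0, 0, 0],
    [0, 0, 0, 0, 0, 0],
    [0, 0, 0.7, 0, 0, 0],
    [0, 0, 0.1, 0, 0, 0],
    [0, 0, 0.1, 0, 0, 0],
    [0, 0, 0.1, 0, 0, 0],
    [0, 0, 0.1, 0, 0, 0],
    [0, 0, 0.1, 0, 0, 0],
    [0, 0, 0.1, 0, 0, 0],
    [0, 0, 0.1, 0, 0, 0],
    [0, 0, 0, 0, 0, 0]
  ]
}}

```text
clock: 25.13
tool_pos: [0.5748, -0.2918, 0.1306]
orientation: [180.0, -0.0, 0.1]
force: [-2.4, -3.8, 0.2]
opening: 0.0277
gripper_force: 30.0
```

Emit:
{"op": "play_rows", "data": {
  "plan": [
    [0, 0, -1.4, 0, 0, 0],
    [2.7, -2.7, 0, 0, 0, 0],
    [2.6, -2.6, 0, 0, 0, 0],
    [0, 0, 0, 0, 0, 0],
    [0, 0, 0.7, 0, 0, 0],
    [0, 0, 0.2, 0, 0, 0],
    [0, 0, 0.2, 0, 0, 0],
    [0, 0, 0.1, 0, 0, 0],
    [0, 0, 0.1, 0, 0, 0],
    [0, 0, 0.1, 0, 0, 0],
    [0, 0, 0, 0, 0, 0]
  ]
}}

```text
clock: 26.05
tool_pos: [0.6275, -0.2391, 0.1307]
orientation: [180.0, -0.0, 0.1]
force: [-0.4, -1.2, -5.4]
opening: 0.0275
gripper_force: 30.0
```

Emit:
{"op": "play_rows", "data": {
  "plan": [
    [0, 0, -1.4, 0, 0, 0],
    [-2.5, 0, 0, 0, 0, 0],
    [-3, 0, 0, 0, 0, 0],
    [-3, 0, 0, 0, 0, 0],
    [-2.1, 0, 0, 0, 0, 0],
    [0, 0, 0, 0, 0, 0],
    [0, 0, 0.7, 0, 0, 0],
    [0, 0, 0.2, 0, 0, 0],
    [0, 0, 0.2, 0, 0, 0],
    [0, 0, 0.1, 0, 0, 0],
    [0, 0, 0.1, 0, 0, 0],
    [0, 0, 0.1, 0, 0, 0],
    [0, 0, 0, 0, 0, 0]
  ]
}}

```text
clock: 27.13
tool_pos: [0.5221, -0.2388, 0.1306]
orientation: [180.0, 0.0, 0.1]
force: [-0.9, 0.4, -3.5]
opening: 0.0271
gripper_force: 30.0
```

Emit:
{"op": "play_rows", "data": {
  "plan": [
    [0, 0, 0.1, 0, 0, 0],
    [0, 0, 0.1, 0, 0, 0],
    [0, 0, 0.1, 0, 0, 0],
    [0, 0, 0.1, 0, 0, 0],
    [0, 0, 0, 0, 0, 0]
  ]
}}

```text
clock: 27.55
tool_pos: [0.5222, -0.239, 0.1285]
orientation: [180.0, -0.1, 0.2]
force: [-5.1, 2.5, 12.1]
opening: 0.0272
gripper_force: 30.0
```

Emit:
{"op": "play_rows", "data": {
  "plan": [
    [0, 0, -1.4, 0, 0, 0],
    [2.5, 0, 0, 0, 0, 0],
    [3, 0, 0, 0, 0, 0],
    [3, 0, 0, 0, 0, 0],
    [2.1, 0, 0, 0, 0, 0],
    [0, 0, 0, 0, 0, 0],
    [0, 0, 0.7, 0, 0, 0],
    [0, 0, 0.2, 0, 0, 0],
    [0, 0, 0.1, 0, 0, 0],
    [0, 0, 0.1, 0, 0, 0],
    [0, 0, 0.1, 0, 0, 0],
    [0, 0, 0.1, 0, 0, 0],
    [0, 0, 0.1, 0, 0, 0],
    [0, 0, 0, 0, 0, 0]
  ]
}}

```text
clock: 28.72
tool_pos: [0.6278, -0.2388, 0.1286]
orientation: [180.0, -0.1, 0.1]
force: [-2.4, 3.9, 8.0]
opening: 0.0273
gripper_force: 30.0
```

Hard stop at 0.1285 on both, as predicted (home = 0.1286). Now ±y.

Emit:
{"op": "play_rows", "data": {
  "plan": [
    [0, 0, -1.4, 0, 0, 0],
    [-2.7, 2.7, 0, 0, 0, 0],
    [-2.6, 2.6, 0, 0, 0, 0],
    [0, 0, 0, 0, 0, 0],
    [0, 0, 0.7, 0, 0, 0],
    [0, 0, 0.3, 0, 0, 0],
    [0, 0, 0.1, 0, 0, 0],
    [0, 0, 0.1, 0, 0, 0],
    [0, 0, 0.1, 0, 0, 0],
    [0, 0, 0.1, 0, 0, 0],
    [0, 0, 0, 0, 0, 0]
  ]
}}

```text
clock: 29.63
tool_pos: [0.5749, -0.2916, 0.1285]
orientation: [179.9, 0.0, 0.2]
force: [-7.4, 1.6, 10.6]
opening: 0.0273
gripper_force: 30.0
```

Emit:
{"op": "play_rows", "data": {
  "plan": [
    [0, 0, -1.4, 0, 0, 0],
    [0, -2.5, 0, 0, 0, 0],
    [0, -3, 0, 0, 0, 0],
    [0, -3, 0, 0, 0, 0],
    [0, -2.1, 0, 0, 0, 0],
    [0, 0, 0, 0, 0, 0],
    [0, 0, 0.7, 0, 0, 0],
    [0, 0, 0.3, 0, 0, 0],
    [0, 0, 0.1, 0, 0, 0],
    [0, 0, 0.1, 0, 0, 0],
    [0, 0, 0.1, 0, 0, 0],
    [0, 0, 0.1, 0, 0, 0],
    [0, 0, 0, 0, 0, 0]
  ]
}}

```text
clock: 30.72
tool_pos: [0.5753, -0.1858, 0.1285]
orientation: [-180.0, -0.1, 0.1]
force: [-4.3, 7.4, 12.5]
opening: 0.0272
gripper_force: 30.0
```

Emit:
{"op": "play_rows", "data": {
  "plan": [
    [0, 0, -1, 0, 0, 0],
    [0, 0, -3, 0, 0, 0],
    [-1.2, -2, 0, 0, 0, 0],
    [-1.8, -3, 0, 0, 0, 0],
    [-1.9, -3, 0, 0, 0, 0],
    [-1.9, -3, 0, 0, 0, 0],
    [-1.9, -3, 0, 0, 0, 0],
    [-1.4, -2.5, 0, 0, 0, 0],
    [-1, -1.6, 0, 0, 0, 0],
    [0, 0, 2, 0, 0, 0],
    [0, 0, 3, 0, 0, 0],
    [0, 0, 2.2, 0, 0, 0],
    [0, 0, 1, 0, 0, 0],
    [0, 0, 0.5, 0, 0, 0],
    [0, 0, 0, 0, 0, 0],
    [0, 0, 0, 0, 0, 0]
  ]
}}

```text
clock: 32.05
tool_pos: [0.4638, -0.0052, 0.08]
orientation: [180.0, -0.0, 0.1]
force: [-0.1, 0.3, -5.9]
opening: 0.0276
gripper_force: 30.0
```

Emit:
{"op": "play_rows", "data": {
  "plan": [
    [0, 0, 0.5, 0, 0, 0],
    [0, 0, 0.3, 0, 0, 0],
    [0, 0, 0.2, 0, 0, 0],
    [0, 0, 0.1, 0, 0, 0],
    [0, 0, 0.05, 0, 0, 0],
    [0, 0, 0, 0, 0, 0],
    [0, 0, 0, 0, 0, 0]
  ]
}}

```text
clock: 32.63
tool_pos: [0.4635, -0.0049, 0.0688]
orientation: [180.0, -0.0, 0.1]
force: [-3.3, -1.4, 6.7]
opening: 0.0272
gripper_force: 30.0
```

Emit:
{"op": "play_rows", "data": {
  "plan": [
    [0, 0, -0.1, 0, 0, 0],
    [0, 0, 0, 0, 0, 0],
    [0, 0, 0, 0, 0, 0]
  ]
}}

```text
clock: 32.88
tool_pos: [0.4633, -0.0049, 0.069]
orientation: [-180.0, -0.0, 0.1]
force: [-0.4, 0.9, -6.2]
opening: 0.0273
gripper_force: 30.0
```

Emit:
{"op": "play_rows", "data": {
  "plan": [
    [0, 0, 0, 0, 0, 0],
    [0, 0, 0, 0, 0, 0],
    [0, 0, 0, 0, 0, 0],
    [0, 0, 0, 0, 0, 0],
    [0, 0, 0, 0, 0, 0],
    [0, 0, 0, 0, 0, 0],
    [0, 0, 0, 0, 0, 0],
    [0, 0, 0, 0, 0, 0],
    [0, 0, 0, 0, 0, 0],
    [0, 0, 0, 0, 0, 0]
  ],
  "grip": 8.7
}}

```text
clock: 33.72
tool_pos: [0.4632, -0.005, 0.0691]
orientation: [-180.0, -0.0, 0.1]
force: [0.1, 0.6, 0.2]
opening: 0.085
gripper_force: 0.0
```

Emit:
{"op": "play_rows", "data": {
  "plan": [
    [0, 0, -1, 0, 0, 0],
    [0, 0, -2, 0, 0, 0],
    [0, 0, -3, 0, 0, 0],
    [0, 0, -3, 0, 0, 0],
    [0, 0, -3, 0, 0, 0],
    [-2, -3, -2, 0, 0, 0],
    [-2, -3, 0, 0, 0, 0],
    [0, -3, 0, 0, 0, 0],
    [0, 0, 0, 0, 0, 0]
  ]
}}

```text
clock: 34.47
tool_pos: [0.4231, 0.0883, 0.2102]
orientation: [-179.9, -0.2, 0.3]
force: [0.5, 0.7, 0.9]
opening: 0.0869
gripper_force: 0.0
```

```bash
python3 - <<'E'
from h import *
o=get_obs();print(o['clock'],np.round(o['tool_pos'],4),o['force'],o['opening'])
a=[]
for c in('side','top'):
    s=snapshot(c);a.append(s['frame'])
    print(c,[(t,round(d['score'],2),np.round(d['position'],3)) for t in('cup_top','drift') for d in spot_point(c,t)[:1]])
cv2.imwrite('pics/end.png',np.hstack([a[0][180:440,200:520],a[1][140:400,240:560]])[:,:,::-1])
E
```

```text
34.4667 [0.4231 0.0883 0.2102] [0.45811834 0.65889031 0.90144531] 0.08686852127536694
side [('cup_top', 0.86, array([ 0.576, -0.235,  0.063])), ('drift', 0.55, array([ 0.464, -0.009, -0.001]))]
top [('drift', 0.41, array([ 0.468, -0.001,  0.002]))]
```

View pics/end.png

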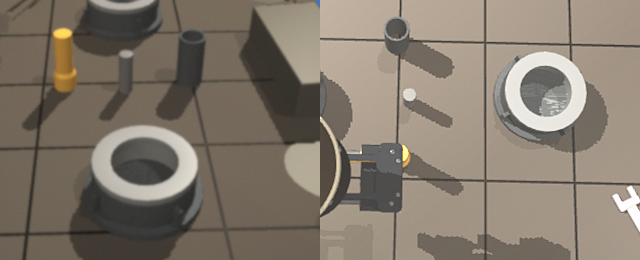

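The flange sits flush on the hub (crop pixel ~(145,165)), the drift stands upright at (64,60), and the gripper is clear of both.

```bash
python3 -c "
from plant import *
print(close_job())"
```

```text
the job is handed in; nothing more can be done
None
```

I tapped the cup home square on all four sides (hard stop felt at the predicted home height each time), stood the drift back upright on the bench, and handed the job in at about 35 s of the 56 s allowed; no verdict was returned.

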